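# Tighten the lock screw deep in the coffee grinder's throat

### The arm

A 7-joint arm with a two-finger parallel gripper is mounted at the origin on the work surface. World frame = base frame: x ahead of the robot, y to its left, z up, the work surface at z = 0. Lengths are in m, angles in rad, forces in N, time in s.
With the tool pointing down it reaches from about 0.425 to 0.925 m from the base axis. Payload 6.8 kg.
Tool frame: the origin (TCP) lies at the very end of the fingers, on their centre line; the grasp point (between the pads) lies 19 mm behind it (arm.tcp_to_grasp is the distance from the TCP to the grasp point, in m); z points along the fingers, y is the line along which they close (so a half turn about z gives the same grasp; the last joint's range is limited). The gripper opens to 85 mm and grips with 20 to 120 N. Pads are 22 mm wide; open, the fingers measure 114 mm over their backs; the gripper's body (76 mm by 85 mm) begins 54 mm behind the grasp point. The pads swing forward as they close: fully open they stand 13 mm farther back than shut.
Start: joints at [0.992, 0.477, 0.022, 1.555, -0.011, 1.109, -0.083], TCP at [0.306, -0.602, 0.199] pointing down, gripper open.
Joint ranges: [-2.96, 2.96], [-0.34, 2.1], [-1.41, 1.46], [0.24, 2.44], [-1.37, 4.51], [0.17, 1.92], [-2.96, 2.96]. Speed limits (rad/s): [2.39, 2.39, 3.14, 3.14, 3.14, 3.14, 3.14].

### API

Orientations are given as a unit quaternion [x, y, z, w].
In Python, from rig import arm, vision, order gives the robot as it stands.
- The arm moves only by the tool send_rows, never from a script. Its argument "commands" is a list of rows, each a list of 2 entries, a list of its own where there are three numbers: the shift along the tool's x, y, z in m, then the turn about the tool's z in rad. A call has 1 to 20 rows; each row is the pose to reach, as a shift and turn from the pose commanded when the call began, along the tool's axes at that moment; what a row does not reach only later rows make up. A row lasts 1/8 s, in which the tool goes at most 62.5 mm and 10.7 degrees, less where a joint would pass 70% of its speed; a pose out of reach is approached as far as the arm can. A call with a gripper value outside its range is refused whole. "claw" is the opening, from 0 (shut) to 1 (fully open), set as the call begins (left out, the last holds). The fingers move at their own pace and stop on an object; "squeeze" is the grip in N (left out, the last holds). Time passes only in rows, so rows that repeat a pose let the fingers close. It gives the time, the measured TCP pose, the force, the opening and the grip force at its end, in the units of the state.
- arm.sense(): the state, without advancing time (a new reading comes with each control period).
- vision.grab_frame(name): name is "scene" or "top" or "wrist"; returns (picture, depth): 384x512x3 uint8, red, green, blue; 384x512 float32, m along the optical axis (not along the pixel's ray), 0 where there is no reading.
- vision.camera_params(name): a dict with "fx", "fy", "cx", "cy" (pixels), "R" (3x3) and "t" (3): a world point X has camera coordinates R X + t. Camera axes: x right, y down, z forward; pixel columns grow to the right and rows downward; lengths in m; the calibration is good to about 2 mm. The wrist camera is an equidistant fisheye: a pixel r from the principal point sees the ray r / f radians off the axis. A picture is of the moment at which its call begins: read the wrist's pose just before it. camera_params takes no time and is no camera call; for the wrist camera it gives the pose at the moment of the call.
- order.sign_off(): hands the job in; it is judged then, once.
The state is a dict: "t": time; "q": joint angles; "joint_velocities": joint speeds; "tau": joint torques, N m; "tcp_pos": TCP position; "orientation": TCP orientation; "ft_force": force on the tool from outside, world axes, zero at the start; "torque": the same for the moment, N m; "grip_width": finger opening in m; "gripper_force": force on a finger pad.
Only numpy, scipy, OpenCV 4.12 (cv2) and the standard library are available. Lean on these libraries where they do the work, as an engineer would, in place of code of your own. Each camera call takes 0.05 s, during which the arm holds its last target. There are 200 camera calls.

### The job

Take the big T-handle hex key out of the wooden stand, lower it down the throat of the coffee grinder and turn it gently until it drops fully home into the hidden hex socket of the lock screw; then tighten the screw clockwise by about 60 degrees (a sixth of a turn). Pull the key out again and stand it back in its own hole, fully down, without forcing anything, and leave the small key, the steel ring and the brush where they are.

Things in the scene. Friction and masses are not known exactly. Their poses are not given: they have to be found in the camera images.
- key_bar (a point): centre of the black T-bar handle of the big hex key: bar 90 mm long (along its x), 24 mm wide (y), 18 mm high (z). z points up along the shank, from tip to handle. The key starts upright in the stand's large hole, the bar centre 109 mm above the shank's tip
- key_tip (a point): centre of the flat end of the big key's shank, 109 mm below key_bar; same axes as the bar
- throat (a point): centre of the mouth of the grinder's throat, level with its flat top deck, 160 mm above the counter; z up. The throat is a straight round hole 26 mm in diameter; 38 mm down in it lies the head of the lock screw, with a hex socket in its middle. A low black collar ring stands on the deck round the throat: 88 mm outside, 78 mm inside diameter, 12 mm high
- socket_floor (a point): centre of the floor of the screw's hex socket, 50 mm below throat; z up. Socket 17.8 mm across flats, 12 mm deep. Its angle differs each time and is not measured; it repeats every 60 degrees and the key drops in only within about 5 degrees of it, else its bevel rests 2 to 3 mm inside the mouth. With the key fully home its tip is here, the bar centre 109 mm above
- lock_screw (a joint): angle in rad by which the lock screw has been turned: 0 at the start, growing as it is tightened clockwise seen from above. Stiff: it takes a torque of about 0.15 N m to turn it and it stays where it is left; no stop within 2.9 rad. A lightly pressed key slides round on the greased socket without dragging it; if the screw turns before the key is home, the key has only caught the mouth: turn back some 5 to 10 degrees, pressing lightly, and it drops
- stand_hole0 (a point): centre of the mouth of the stand's large hole, 24.5 mm in diameter, 50 mm deep, the big key's own; z up, 60 mm above the counter. The stand is a wooden block 75 x 180 x 60 mm, fixed, its long side along its y; the large hole lies 45 mm from its middle on the -y side
- stand_hole1 (a point): centre of the mouth of the stand's small hole, 14 mm in diameter, 50 mm deep, 90 mm from the large one, where the small key stands
- small_key_bar (a point): centre of the T-bar of the small hex key (bar 60 x 14 x 14 mm, shank 10 mm across flats, 100 mm long), upright in the small hole. Too thin for the screw; to be left alone
- burr_mid (a point): centre of a loose steel grinding ring, 48 mm across, 12 mm high, lying between grinder and stand; leave alone
- brush_grip (a point): point on the handle of a cleaning brush 150 mm long, 20 mm thick, 42 mm wide at its head, lying between grinder and stand; leave alone
- key: the big hex key; origin at the centre of the shank's tip, same axes as the bar. Straight steel hexagonal shank 100 mm long below the bar, 17 mm across flats (19.6 across corners; two opposite corners lie on the x axis, under the bar's ends), end bevelled 3.5 mm at 45 degrees; 0.27 kg, varying by a fifth
- grinder: the coffee grinder, hopper taken off: grey metal block 150 x 120 x 160 mm, fixed to the counter; origin at the centre of its underside, straight below throat
Not all that is in view belongs to the job. What is shaped like the key but purple is not meant.

How it is judged:
On the way, in this order (a step that is already met when the one before it is completed fails the run):
1. the big key is fully home in the screw's socket (horizontal distance between key_tip and socket_floor below 0.003 m and z of key_tip in the frame of socket_floor below 0.003 m and angle between key_tip's own z axis and vertical below 0.1 rad), for 0.2 s.
2. the screw is tightened by about 60 degrees (45 to 80), with the key still home in it (all of step 1 and value of joint lock_screw between 0.78 and 1.4 rad), for 0.1 s.
At the end, for the whole second after the job is handed in: The lock screw stands 45 to 80 degrees (0.78 to 1.4 rad) clockwise of its start; the big key stands upright, at rest and released in the stand's large hole, its tip within 5 mm of the hole's floor (value of joint lock_screw between 0.78 and 1.4 rad and horizontal distance between key_tip and stand_hole0 below 0.008 m and z of key_tip in the frame of stand_hole0 below -0.045 m and angle between key_tip's own z axis and vertical below 0.15 rad and linear speed of key below 0.02 m/s); the robot touches nothing.
It fails at once if the key is forced before it has dropped in (more than 50 N of contact in all between it and the grinder with its screw, while its tip is over 5 mm above the socket's floor) (contact force between key and grinder above 50 N and z of key_tip in the frame of socket_floor above 0.005 m).
It fails at once if the key is forced or wedged in the grinder (more than 100 N of contact in all between the key and the grinder with its screw) (contact force between key and grinder above 100 N).
It fails at once if the robot itself pushes on the grinder with more than 20 N (contact force between any of the fingers, the arm and grinder above 20 N).
It fails at once if the small key, the steel ring or the brush is moved by more than 30 mm (distance of any of small_key_bar, burr_mid, brush_grip from where it was at the start of the episode above 0.03 m).
It also fails if it takes over 72 s, if anything falls off the work surface, if the arm or the gripper's body presses on something with over 40 N, if the wrist force passes 120 N, or if a joint passes its speed limit or range.

## Working session

There is one attempt and no reset: what is moved stays moved. The work goes in short steps, Python scripts to look and compute and a tool call to move; the robot and the scene stay as the last step left them, time stands still between calls to the robot, and variables do not carry over. Pictures are saved under pics/ and viewed, at most 10 in all, crops included, and the job is handed in when it is done.

Besides the shell and the picture viewer there is one more tool, called after ">>>" by a JSON object that holds its "method" and its "body". send_rows: Moves the arm, as the interface text tells. Its arguments: {"type":"object","properties":{"commands":{"type":"array"},"claw":{"type":"number"},"squeeze":{"type":"number"}},"required":["commands"]}

```bash
mkdir -p pics
cat > h.py <<'E'
import numpy as np,cv2
from rig import arm,vision,order
from scipy.spatial.transform import Rotation as Ro
def grab(n,save=None):
    p=vision.camera_params(n);im,d=vision.grab_frame(n)
    if save: cv2.imwrite('pics/'+save+'.png',im[:,:,::-1]); np.savez('pics/'+save+'.npz',im=im,d=d,**{k:np.array(p[k]) for k in p if k in('fx','fy','cx','cy','R','t')})
    return im,d,p
def world(p,u,v,z):
    x=np.array([(u-p['cx'])/p['fx']*z,(v-p['cy'])/p['fy']*z,z]);return np.array(p['R']).T@(x-np.array(p['t']))
def onplane(p,u,v,h,fish=False):
    a,b=(u-p['cx'])/p['fx'],(v-p['cy'])/p['fy']
    if fish:
        r=np.hypot(a,b);s=np.sin(r)/r if r>1e-9 else 1;c=np.array([a*s,b*s,np.cos(r)])
    else:c=np.array([a,b,1.])
    R=np.array(p['R']);o=-R.T@np.array(p['t']);d=R.T@c
    return o+d*(h-o[2])/d[2]
def totool(dw):
    s=arm.sense();return Ro.from_quat(s['orientation']).inv().apply(dw)
E
python3 - <<'E'
from h import *
a=grab('scene','scene0');b=grab('top','top0')
print(arm.sense(),b[2],a[2])
E
```

```text
{'t': 0.1, 'q': array([ 0.99193939,  0.47772044,  0.02236391,  1.55634916, -0.01148639,
        1.10930734, -0.08309745]), 'joint_velocities': array([ 6.92551851e-04,  9.32118351e-05,  9.59845392e-04, -1.75116163e-03,
       -2.39202269e-04,  1.93388357e-04, -1.14299841e-03]), 'tau': array([ 3.66397784e-03, -5.97762966e+01,  1.61341757e+00, -2.81953096e+01,
        1.28467963e-02,  5.04864554e-03, -2.81260020e-05]), 'tcp_pos': array([ 0.30585751, -0.60106786,  0.19822284]), 'orientation': array([ 9.72424672e-01,  2.33215722e-01, -2.61600450e-04, -7.85476066e-04]), 'ft_force': array([ 0.77504724, -1.56186588, -0.46491883]), 'torque': array([-0.05290672,  0.01495483, -0.03643502]), 'gripper_force': 0.0, 'grip_width': 0.08505562000098942} {'fx': 375.3910303903763, 'fy': 375.3910303903763, 'cx': 253.84584947322992, 'cy': 195.49411067750026, 'R': array([[ 0.17368966, -0.98478541,  0.00544017],
       [-0.95577088, -0.16989851, -0.24007609],
       [ 0.23734771,  0.03649918, -0.97073883]]), 't': array([-0.06032319,  0.55810343,  0.69830465])} {'fx': 353.4697253253026, 'fy': 353.4697253253026, 'cx': 252.0177650065953, 'cy': 190.52003685269582, 'R': array([[ 0.44962646,  0.89308736, -0.01519936],
       [ 0.54496753, -0.28776775, -0.78752785],
       [-0.70770505,  0.3458102 , -0.61609161]]), 't': array([-0.26970569, -0.19228157,  1.30575996])}
```

View pics/scene0.png

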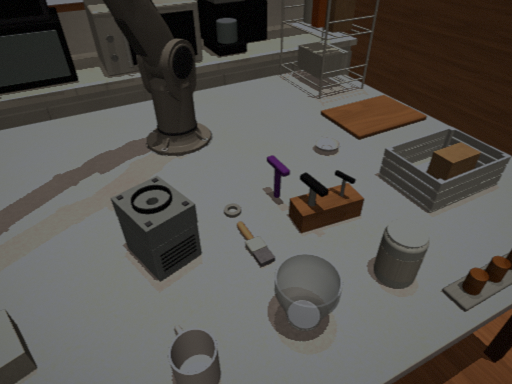

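View pics/top0.png

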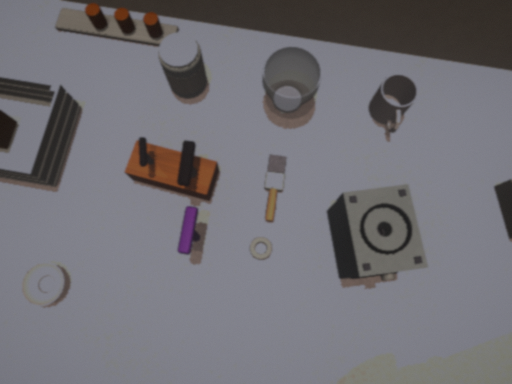

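Candidates in the top view: the big black T (187,163), the small black T (143,152) and the purple T (188,230, a decoy). I choose (187,163), the large black bar at the stand's end nearer the grinder. I'll check it in a close crop and measure it.

Run:
```python
from h import *
z=np.load('pics/top0.npz');im=z['im'];d=z['d']
P={k:z[k] for k in('fx','fy','cx','cy','R','t')}
a=cv2.resize(im[125:255,110:240],(520,520),interpolation=cv2.INTER_CUBIC)
b=cv2.resize(im[175:285,325:435],(280,280),interpolation=cv2.INTER_CUBIC)
o=np.zeros((520,800,3),np.uint8);o[:,:520]=a;o[:280,520:]=b
o=np.clip(o.astype(float)*1.7,0,255).astype(np.uint8)
cv2.imwrite('pics/crop1.png',o[:,:,::-1])
v,u=np.mgrid[:384,:512]
W=np.einsum('ij,jhw->ihw',P['R'].T,np.stack([(u-P['cx'])/P['fx']*d,(v-P['cy'])/P['fy']*d,d])-P['t'][:,None,None])
def reg(n,m):
    x=W[:,m]; (c,s,ang)=cv2.minAreaRect(x[:2].T.astype(np.float32)); print(n,m.sum(),x.mean(1).round(4),np.median(x[2]).round(4),'rect',np.round(c,4),np.round(s,4),round(ang,1))
box=lambda u0,u1,v0,v1:(u>=u0)&(u<u1)&(v>=v0)&(v<v1)&(d>0)
reg('bigbar',box(172,205,135,195)&(W[2]>.105))
reg('small',box(130,155,130,175)&(W[2]>.09))
reg('stand',box(120,225,135,205)&(abs(W[2]-.06)<.008))
reg('deck',box(320,435,175,285)&(abs(W[2]-.16)<.006))
reg('deck+',box(320,435,175,285)&(W[2]>.15))
reg('collar',box(320,435,175,285)&(W[2]>.1665))
reg('hole',box(370,402,212,246)&(W[2]<.14))
print('throat',onplane(P,385.5,229,.16))
```

```text
bigbar 589 [0.5861 0.1758 0.1266] 0.1272 rect [0.588  0.1771] [0.0888 0.0242] 4.2
small 223 [0.5953 0.2648 0.1213] 0.123 rect [0.5972 0.2659] [0.0583 0.0133] 14.5
stand 2328 [0.5902 0.2215 0.0598] 0.0599 rect [0.5934 0.2227] [0.1812 0.0762] 84.7
deck 5187 [ 0.5159 -0.2     0.1598] 0.1597 rect [ 0.5188 -0.2007] [0.1502 0.1213] 17.5
deck+ 5760 [ 0.516  -0.1997  0.1607] 0.1599 rect [ 0.5188 -0.2007] [0.1502 0.1214] 17.5
collar 496 [ 0.5179 -0.2013  0.171 ] 0.1712 rect [ 0.5179 -0.2004] [0.0863 0.0875] 5.1
hole 105 [ 0.5238 -0.2087  0.1242] 0.1224 rect [ 0.5232 -0.2085] [0.0246 0.0096] 31.6
throat [ 0.51840784 -0.20348639  0.16      ]
```

View pics/crop1.png

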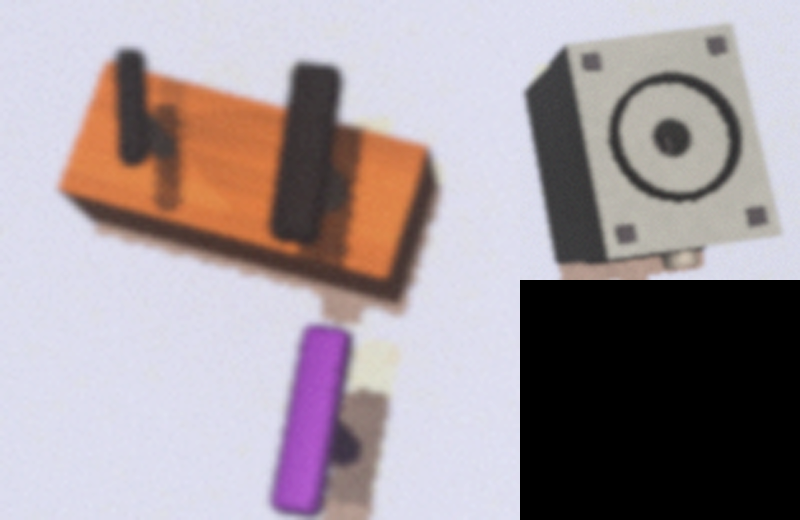

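The crop shows the big key as the longer, wider bar at the stand's grinder-side end (crop about 305,150). The rectangles match the given sizes (89x24, 181x76, 150x121, collar 87), so I'll go above the key.

```bash
cat >> h.py <<'E'
def goto(x,y,z,yaw=None):
    s=arm.sense();R=Ro.from_quat(s['orientation']);cur=np.degrees(np.arctan2(*R.as_matrix()[[1,0],0]))
    print('shift',R.inv().apply(np.array([x,y,z])-s['tcp_pos']).round(4),'yaw now',cur.round(2),'tilt',np.degrees(np.arccos(-R.as_matrix()[2,2])).round(2),'turn',None if yaw is None else np.radians(-(yaw-cur)).round(4),'t',s['t'],'q7',s['q'][6].round(3),'F',s['ft_force'].round(1))
E
python3 -c "
from h import *
goto(.306,-.602,.28);goto(.588,.177,.24,4.2)"
```

```text
shift [-0.0003  0.0008 -0.0818] yaw now 26.97 tilt 0.09 turn None t 0.1 q7 -0.083 F [ 0.8 -1.6 -0.5]
shift [ 0.6044 -0.5655 -0.0409] yaw now 26.97 tilt 0.09 turn 0.3975 t 0.1 q7 -0.083 F [ 0.8 -1.6 -0.5]
```

>>> {"method": "send_rows", "body": {"commands": [[[0,0,-0.06],0],[[0.05,-0.047,-0.09],0.05],[[0.1,-0.094,-0.09],0.1],[[0.15,-0.14,-0.09],0.15],[[0.2,-0.187,-0.09],0.2],[[0.25,-0.234,-0.09],0.25],[[0.3,-0.28,-0.09],0.3],[[0.35,-0.328,-0.09],0.35],[[0.4,-0.375,-0.09],0.3975],[[0.45,-0.42,-0.09],0.3975],[[0.5,-0.468,-0.07],0.3975],[[0.55,-0.515,-0.05],0.3975],[[0.6044,-0.5655,-0.041],0.3975],[[0.6044,-0.5655,-0.041],0.3975],[[0.6044,-0.5655,-0.041],0.3975]], "claw": 1}}

```text
t: 1.98
tcp_pos: [0.5876, 0.1811, 0.2387]
orientation: [0.999, 0.039, -0.001, -0.001]
ft_force: [-0.2, -0.1, 0.8]
grip_width: 0.0855
gripper_force: 0.0
```

Run:
```python
from h import *
goto(.588,.177,.1,4.2)
im,d,p=grab('wrist','w1')
print({k:p[k] for k in('fx','cx','cy')},(-np.array(p['R']).T@p['t']).round(3))
cv2.imwrite('pics/w1b.png',np.clip(im[:,:,::-1]*1.5,0,255).astype(np.uint8))
```

```text
shift [0.0003 0.0044 0.1387] yaw now 4.48 tilt 0.15 turn 0.005 t 1.975 q7 -2.032 F [-0.2 -0.1  0.8]
{'fx': 297.3186396354542, 'cx': 249.31135375087567, 'cy': 193.94661233345468} [0.667 0.188 0.412]
```

View pics/w1b.png

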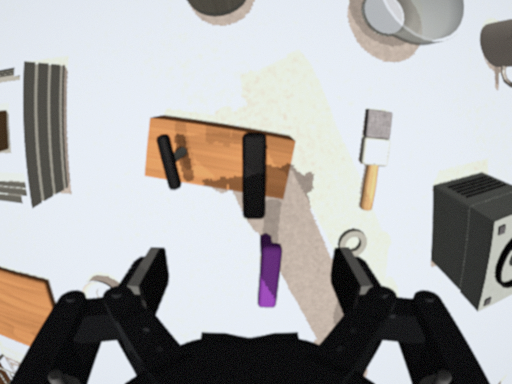

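The wrist view shows the big black bar at (244–265, 134–217), the small bar at (169,161) and the purple decoy at (269,270). I'll compute the bar centre and yaw at z=0.128.

Run:
```python
from h import *
z=np.load('pics/w1.npz');P={k:z[k] for k in('fx','fy','cx','cy','R','t')};im=z['im']
m=((im[125:228,236:274].max(2)<55)).astype(np.uint8)
n,l,st,c=cv2.connectedComponentsWithStats(m);k=1+st[1:,4].argmax();v,u=np.nonzero(l==k);print(st[k])
X=np.array([onplane(P,a+236,b+125,.128,True)[:2] for a,b in zip(u,v)],np.float32)
print(cv2.minAreaRect(X),X.mean(0))
```

```text
[   0    2   38   91 1957]
((0.593817949295044, 0.18193836510181427), (0.0358177050948143, 0.09090618044137955), 89.1155776977539) [0.5951133  0.17845784]
```

>>> {"method": "send_rows", "body": {"commands": [[[0.0,0.0,0.03],0.0],[[0.0,0.0,0.06],0.0],[[0.0,0.0,0.06],0.0],[[0.0,0.0,0.06],0.0]]}}

```text
t: 2.52
tcp_pos: [0.5889, 0.1765, 0.1812]
orientation: [0.999, 0.036, 0.001, -0.0]
ft_force: [-0.6, 0.5, -0.4]
grip_width: 0.0854
gripper_force: 0.0
```

Run:
```python
from h import *
goto(.588,.177,.1,4.2)
z=np.load('pics/w1.npz');P={k:z[k] for k in('fx','fy','cx','cy','R','t')}
Q=[onplane(P,a,b,.128,True)[:2].round(4) for a,b in((244,134),(265,134),(264,217),(244,217))];print(Q,np.mean(Q,0))
```

```text
shift [-0.0009 -0.0006  0.0812] yaw now 4.18 tilt 0.06 turn -0.0004 t 2.525 q7 -2.053 F [-0.6  0.5 -0.4]
[array([0.6334, 0.191 ]), array([0.635, 0.171]), array([0.5498, 0.1642]), array([0.5482, 0.1848])] [0.5916  0.17775]
```

>>> {"method": "send_rows", "body": {"commands": [[[0.0,0.0,0.04],0.0],[[0.0,0.0,0.081],0.0],[[0.0,0.0,0.081],0.0],[[0.0,0.0,0.081],0.0]]}}

```text
t: 3.02
tcp_pos: [0.5899, 0.1773, 0.1015]
orientation: [0.999, 0.037, 0.002, -0.001]
ft_force: [0.7, 1.5, -0.5]
grip_width: 0.0852
gripper_force: 0.0
```

>>> {"method": "send_rows", "body": {"commands": [[[0,0,0],0],[[0,0,0],0],[[0,0,0],0],[[0,0,0],0],[[0,0,0],0],[[0,0,0],0],[[0,0,0],0]], "claw": 0, "squeeze": 70}}

```text
t: 3.9
tcp_pos: [0.5883, 0.1766, 0.0991]
orientation: [0.999, 0.037, -0.0, 0.0]
ft_force: [-0.6, 0.4, 0.3]
grip_width: -0.0001
gripper_force: 0.0
```

Run:
```python
from h import *
im,d,p=grab('scene','s2')
b,_,_=grab('wrist','w2')
a=cv2.resize(im[110:270,220:400],(720,640))[:400];a=cv2.resize(im[130:240,240:380],(408,320),interpolation=cv2.INTER_CUBIC)
b=cv2.resize(b,(426,320))
cv2.imwrite('pics/c2.png',np.clip(np.hstack([a,b])[:,:800,::-1]*1.4,0,255).astype(np.uint8))
```

```text
(no output)
```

View pics/c2.png

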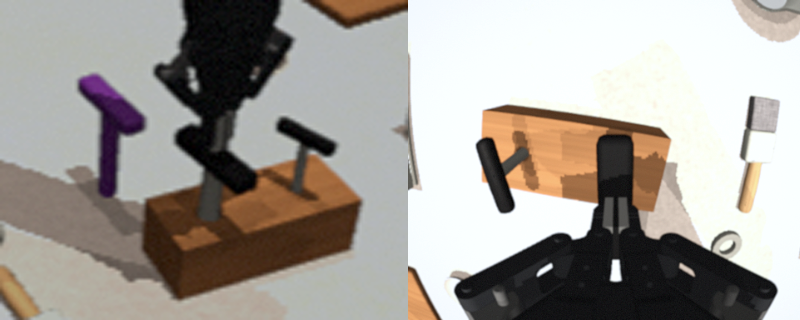

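Run:
```python
from h import *
z=np.load('pics/s2.npz');d=z['d'];P={k:z[k] for k in('fx','fy','cx','cy','R','t')}
for v in range(164,200,3):
  print(v,[(u,*(world(P,u,v,d[v,u])*1000).round().astype(int),z['im'][v,u].sum()) for u in (306,312,316,320)])
s=arm.sense();print(s['q'],s['tcp_pos'])
```

```text
164 [(306, np.int64(604), np.int64(139), np.int64(199), np.uint64(42)), (312, np.int64(593), np.int64(164), np.int64(185), np.uint64(25)), (316, np.int64(603), np.int64(168), np.int64(190), np.uint64(34)), (320, np.int64(600), np.int64(182), np.int64(184), np.uint64(31))]
167 [(306, np.int64(604), np.int64(140), np.int64(191), np.uint64(68)), (312, np.int64(604), np.int64(157), np.int64(185), np.uint64(18)), (316, np.int64(601), np.int64(170), np.int64(179), np.uint64(23)), (320, np.int64(601), np.int64(182), np.int64(176), np.uint64(42))]
170 [(306, np.int64(392), np.int64(298), np.int64(1), np.uint64(397)), (312, np.int64(594), np.int64(165), np.int64(169), np.uint64(5)), (316, np.int64(600), np.int64(172), np.int64(170), np.uint64(109)), (320, np.int64(601), np.int64(184), np.int64(166), np.uint64(178))]
173 [(306, np.int64(553), np.int64(179), np.int64(129), np.uint64(87)), (312, np.int64(597), np.int64(164), np.int64(162), np.uint64(14)), (316, np.int64(599), np.int64(174), np.int64(160), np.uint64(120)), (320, np.int64(596), np.int64(188), np.int64(153), np.uint64(240))]
176 [(
[... 1594 characters left out ...]
1), np.int64(125), np.uint64(31))]
194 [(306, np.int64(556), np.int64(184), np.int64(62), np.uint64(189)), (312, np.int64(594), np.int64(173), np.int64(93), np.uint64(125)), (316, np.int64(597), np.int64(184), np.int64(90), np.uint64(116)), (320, np.int64(630), np.int64(169), np.int64(119), np.uint64(2))]
197 [(306, np.int64(567), np.int64(176), np.int64(62), np.uint64(99)), (312, np.int64(596), np.int64(173), np.int64(84), np.uint64(129)), (316, np.int64(596), np.int64(185), np.int64(80), np.uint64(116)), (320, np.int64(583), np.int64(209), np.int64(62), np.uint64(140))]
[-0.1022416   0.5159329  -0.3888508   1.77386659  0.24130855  0.89878205
 -2.0941261 ] [0.58835105 0.17658589 0.0990891 ]
```

Run:
```python
from h import *
print([a for a in dir(arm) if a[0]!='_'],arm.tcp_to_grasp)
z=np.load('pics/w2.npz');d=z['d'];P={k:z[k] for k in('fx','fy','cx','cy','R','t')};print((-P['R'].T@P['t']).round(3))
def fw(u,v):
    a,b=(u-P['cx'])/P['fx'],(v-P['cy'])/P['fy'];r=np.hypot(a,b)
    t=np.tan(r)/r; return P['R'].T@(np.array([a*t,b*t,1])*d[v,u]-P['t'])
for v in range(165,300,8): print(v,[ (u,*(fw(u,v)*1000).round().astype(int).tolist()) for u in (235,244,252,260)])
```

```text
['MotionError', 'sense', 'tcp_to_grasp'] 0.0187
[0.667 0.183 0.273]
165 [(235, 633, 188, 123), (244, 634, 184, 123), (252, 634, 180, 124), (260, 634, 175, 122)]
173 [(235, 630, 188, 126), (244, 630, 183, 126), (252, 631, 179, 126), (260, 631, 175, 126)]
181 [(235, 626, 188, 126), (244, 626, 183, 126), (252, 627, 179, 128), (260, 627, 175, 127)]
189 [(235, 622, 187, 127), (244, 622, 183, 128), (252, 622, 179, 128), (260, 622, 175, 126)]
197 [(235, 617, 187, 126), (244, 618, 183, 127), (252, 618, 178, 126), (260, 618, 174, 126)]
205 [(235, 613, 187, 127), (244, 614, 182, 128), (252, 613, 178, 125), (260, 613, 174, 126)]
213 [(235, 609, 187, 127), (244, 608, 182, 125), (252, 609, 178, 127), (260, 609, 174, 127)]
221 [(235, 604, 186, 126), (244, 604, 182, 127), (252, 604, 177, 127), (260, 605, 173, 127)]
229 [(235, 599, 186, 126), (244, 599, 181, 126), (252, 599, 177, 126), (260, 601, 173, 128)]
237 [(235, 594, 186, 126), (244, 598, 181, 134), (252, 599, 177, 134), (260, 600, 173, 136)]
245 [(235, 589, 186, 126), (244, 599, 181, 144), (252, 599, 177, 143), (260, 599, 173, 144)]
253 [(235, 593, 185, 143), (244, 598, 181, 150), (252, 599, 177, 151), (260, 598, 173, 150)]
261 [(235, 598, 185, 159), (244, 598, 181, 158), (252, 599, 177, 159), (260, 599, 174, 159)]
269 [(235, 597, 184, 164), (244, 598, 181, 164), (252, 599, 177, 166), (260, 599, 174, 165)]
277 [(235, 601, 184, 176), (244, 596, 180, 167), (252, 596, 177, 167), (260, 599, 174, 172)]
285 [(235, 600, 184, 179), (244, 598, 180, 177), (252, 592, 177, 167), (260, 600, 174, 178)]
293 [(235, 599, 184, 184), (244, 593, 180, 176), (252, 587, 176, 167), (260, 600, 175, 183)]
```

Run:
```python
from h import *
z=np.load('pics/w1.npz');d=z['d'];P={k:z[k] for k in('fx','fy','cx','cy','R','t')}
v,u=np.mgrid[230:384,0:512];D=d[230:384]
a,b=(u-P['cx'])/P['fx'],(v-P['cy'])/P['fy'];r=np.hypot(a,b);t=np.tan(r)/r
X=np.einsum('ij,jhw->ihw',P['R'].T,np.stack([a*t*D,b*t*D,D])-P['t'][:,None,None])
m=(X[2]>.15)&(D>0);x=X[:,m]
for y0 in np.arange(.1,.27,.01):
  k=(x[1]>=y0)&(x[1]<y0+.01)
  if k.sum(): print(round(y0,2),k.sum(),'zmin',np.percentile(x[2,k],1).round(4),'x',x[0,k].min().round(3),x[0,k].max().round(3))
```

```text
0.1 31 zmin 0.3309 x 0.604 0.605
0.11 2546 zmin 0.3284 x 0.579 0.606
0.12 3834 zmin 0.2962 x 0.579 0.606
0.13 2386 zmin 0.2844 x 0.577 0.605
0.14 1284 zmin 0.2856 x 0.58 0.608
0.15 1760 zmin 0.3418 x 0.598 0.608
0.16 1819 zmin 0.3431 x 0.597 0.61
0.17 1945 zmin 0.3427 x 0.596 0.609
0.18 1674 zmin 0.3435 x 0.595 0.6
0.19 1903 zmin 0.3427 x 0.595 0.608
0.2 1713 zmin 0.3473 x 0.595 0.607
0.21 1577 zmin 0.341 x 0.578 0.604
0.22 2507 zmin 0.2845 x 0.571 0.602
0.23 1825 zmin 0.2908 x 0.571 0.598
0.24 4344 zmin 0.3274 x 0.57 0.597
0.25 964 zmin 0.3291 x 0.573 0.596
```

The depth shows the whole gripper sits about 31 mm higher than the reported TCP: the shut tips end at 0.130 with TCP z 0.099, and the body is offset by the same amount. Lateral position is right. I'll correct for it by opening and going down to a reported z of 0.068.

>>> {"method": "send_rows", "body": {"commands": [[[0,0,-0.015],0],[[0,0,-0.015],0],[[0,0,-0.015],0],[[0,0,-0.015],0],[[0,0,-0.015],0],[[0,0,-0.015],0],[[0,0,-0.015],0]], "claw": 1}}

```text
t: 4.88
tcp_pos: [0.5883, 0.1765, 0.114]
orientation: [0.999, 0.037, -0.0, 0.0]
ft_force: [-0.4, 0.6, -0.2]
grip_width: 0.0854
gripper_force: 0.0
```

>>> {"method": "send_rows", "body": {"commands": [[[0.001,0,0.025],0],[[0.001,0,0.046],0],[[0.001,0,0.046],0],[[0.001,0,0.046],0]]}}

```text
t: 5.38
tcp_pos: [0.5898, 0.1769, 0.0688]
orientation: [0.999, 0.037, 0.0, -0.0]
ft_force: [0.5, 0.3, -0.0]
grip_width: 0.0855
gripper_force: 0.0
```

>>> {"method": "send_rows", "body": {"commands": [[[0,0,0],0],[[0,0,0],0],[[0,0,0],0],[[0,0,0],0],[[0,0,0],0],[[0,0,0],0],[[0,0,0],0]], "claw": 0, "squeeze": 70}}

```text
t: 6.25
tcp_pos: [0.5897, 0.1768, 0.0686]
orientation: [0.999, 0.037, 0.0, -0.0]
ft_force: [-0.4, 0.6, 6.3]
grip_width: 0.0227
gripper_force: 69.1
```

>>> {"method": "send_rows", "body": {"commands": [[[0,0,-0.02],0],[[0,0,-0.05],0],[[0,0,-0.09],0],[[0,0,-0.135],0],[[0,0,-0.18],0],[[0,0,-0.2],0],[[0,0,-0.2],0],[[0,0,-0.2],0]]}}

```text
t: 7.25
tcp_pos: [0.5884, 0.1761, 0.2668]
orientation: [0.999, 0.037, -0.001, 0.0]
ft_force: [-0.2, -0.2, -2.7]
grip_width: 0.0225
gripper_force: 69.2
```

Run:
```python
from h import *
goto(.518,-.201,.27,94)
im,d,p=grab('wrist','w3');i2,_,_=grab('scene','s3')
a=np.hstack([cv2.resize(im,(400,300)),cv2.resize(i2[80:230,200:400],(400,300))])
cv2.imwrite('pics/c3.png',np.clip(a[:,:,::-1]*1.4,0,255).astype(np.uint8))
```

```text
shift [-0.0978  0.371  -0.0027] yaw now 4.2 tilt 0.14 turn -1.5672 t 7.25 q7 -2.021 F [-0.2 -0.2 -2.7]
```

View pics/c3.png

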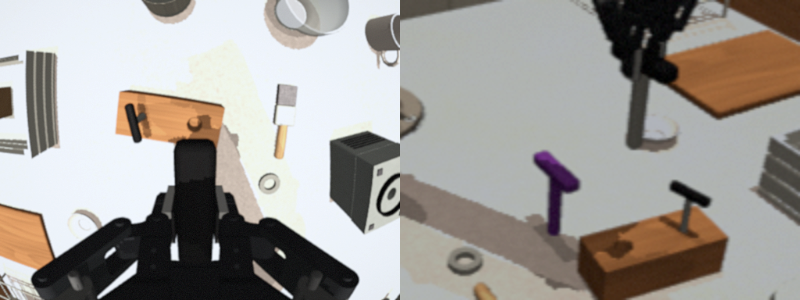

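The key is held, with an upright shank hanging (scene tip about (318,153)), and the empty hole is seen at wrist (247,155). I'll measure the shank axis relative to the TCP from the depth.

```bash
cat >> h.py <<'E'
def cloud(n,f):
    z=np.load('pics/'+f+'.npz');d=z['d'];P={k:z[k] for k in('fx','fy','cx','cy','R','t')}
    v,u=np.mgrid[:384,:512];a,b=(u-P['cx'])/P['fx'],(v-P['cy'])/P['fy']
    return z['im'],d,np.einsum('ij,jhw->ihw',P['R'].T,np.stack([a*d,b*d,d])-P['t'][:,None,None])
def shank(f,tip):
    im,d,W=cloud('scene',f);c=arm.sense()['tcp_pos']
    P=np.load('pics/'+f+'.npz');cam=-P['R'].T@P['t']
    m=(d>0)&(np.hypot(W[0]-c[0],W[1]-c[1])<.03)&(W[2]>tip-.01)&(W[2]<tip+.095)
    for z0 in np.arange(tip-.01,tip+.095,.01):
        k=m&(W[2]>=z0)&(W[2]<z0+.01)
        if k.sum()>2:
            x=W[:,k].mean(1);h=(x-cam)[:2];h/=np.linalg.norm(h);print(round(z0,3),k.sum(),((x[:2]+h*.0078-c[:2])*1000).round(1),W[2,k].min().round(4))
E
python3 - <<'E'
from h import *
shank('s3',.208)
im,d,W=cloud('scene','s3')
z=np.load('pics/w3.npz');P={k:z[k] for k in('fx','fy','cx','cy','R','t')};print('hole',onplane(P,247,155,.06,True))
E
```

```text
0.208 22 [-0.2  1.9] 0.2112
0.218 33 [-0.3  2.2] 0.2181
0.228 32 [-0.9  2.2] 0.2282
0.238 32 [-0.5  2.1] 0.2384
0.248 35 [-0.2  2.5] 0.248
0.258 36 [-0.6  1.7] 0.2588
0.268 33 [0.2 2.7] 0.2687
0.278 36 [-0.3  1.7] 0.2783
0.288 37 [0.2 2.5] 0.288
0.298 19 [-0.7 -4.6] 0.2981
hole [0.59573396 0.18058625 0.06      ]
```

>>> {"method": "send_rows", "body": {"commands": [[[-0.01,0.04,0],-0.17],[[-0.02,0.08,0],-0.34],[[-0.03,0.12,0],-0.51],[[-0.04,0.16,0],-0.68],[[-0.05,0.2,0],-0.85],[[-0.06,0.24,0],-1.02],[[-0.07,0.28,0],-1.19],[[-0.08,0.31,0],-1.36],[[-0.09,0.345,0],-1.5],[[-0.0978,0.371,0],-1.567],[[-0.0978,0.371,0],-1.567],[[-0.0978,0.371,0],-1.567],[[-0.0978,0.371,0],-1.567]]}}

```text
t: 8.98
tcp_pos: [0.5192, -0.199, 0.2679]
orientation: [0.681, 0.732, 0.0, -0.0]
ft_force: [-0.3, 0.5, -3.9]
grip_width: 0.0228
gripper_force: 69.4
```

Run:
```python
from h import *
goto(.518,-.201,.23)
grab('scene','s4');grab('top','t4');im,d,p=grab('wrist','w4')
shank('s4',.208)
t=np.load('pics/t4.npz')['im']
a=np.hstack([cv2.resize(im,(400,300)),cv2.resize(t[150:300,300:500],(400,300))])
cv2.imwrite('pics/c4.png',np.clip(a[:,:,::-1]*1.5,0,255).astype(np.uint8))
```

```text
shift [-0.0019 -0.0014  0.0379] yaw now 94.08 tilt 0.04 turn None t 8.975 q7 0.202 F [-0.3  0.5 -3.9]
0.208 19 [-1.8  2.4] 0.2097
0.218 41 [-1.5  2.6] 0.2181
0.228 39 [-1.8  2.2] 0.2281
0.238 41 [-1.5  2.3] 0.2382
0.248 43 [-1.5  2.9] 0.2481
0.258 42 [-1.5  2.3] 0.2583
0.268 42 [-1.3  2.6] 0.2685
0.278 50 [-1.9  2.8] 0.278
0.288 29 [-1.  2.] 0.2887
0.298 8 [10.   3.3] 0.2996
```

View pics/c4.png

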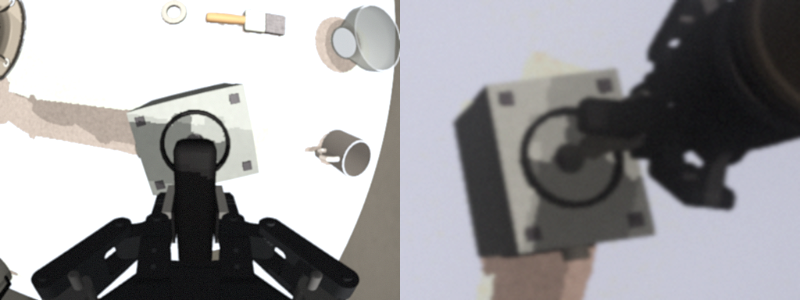

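Run:
```python
from h import *
for f in('scene0','top0'):
    im,d,W=cloud('x',f)
    m=(d>0)&(np.hypot(W[0]-.518,W[1]+.2)<.06)&(W[2]>.1675)&(W[2]<.18)
    print(f,m.sum(),cv2.minAreaRect(W[:2,m].T.astype(np.float32)),cv2.minEnclosingCircle(W[:2,m].T.astype(np.float32)))
    m=(d>0)&(np.hypot(W[0]-.518,W[1]+.2)<.13)&(W[2]>.156)
    print(cv2.minAreaRect(W[:2,m].T.astype(np.float32)))
    m=(d>0)&(np.hypot(W[0]-.589,W[1]-.2225)<.15)&(abs(W[2]-.06)<.004)
    print('stand',cv2.minAreaRect(W[:2,m].T.astype(np.float32)))
```

```text
scene0 300 ((0.522153913974762, -0.20037841796875), (0.0854102224111557, 0.08813831955194473), 66.11808776855469) ((0.5209990739822388, -0.20097936689853668), 0.0449916273355484)
((0.519798755645752, -0.20028755068778992), (0.15402382612228394, 0.12109804153442383), 17.35173225402832)
stand ((0.5542954802513123, 0.224299356341362), (0.18781235814094543, 0.15961462259292603), 84.02867126464844)
top0 478 ((0.5179349780082703, -0.20038354396820068), (0.08631141483783722, 0.08749863505363464), 5.1292195320129395) ((0.5181317329406738, -0.20046880841255188), 0.04452190548181534)
((0.5188209414482117, -0.20082928240299225), (0.15029378235340118, 0.1211334615945816), 17.678483963012695)
stand ((0.5536620616912842, 0.22487840056419373), (0.18419979512691498, 0.15571507811546326), 84.65071105957031)
```

>>> {"method": "send_rows", "body": {"commands": [[[-0.001,0.0,0.01],0],[[-0.002,0.0,0.02],0],[[-0.002,0,0.03],0],[[-0.002,0,0.04],0],[[-0.002,0,0.04],0],[[-0.002,0,0.04],0]]}}

```text
t: 9.88
tcp_pos: [0.5193, -0.2025, 0.2283]
orientation: [0.682, 0.731, 0.0, 0.0]
ft_force: [0.4, -1.4, -2.5]
grip_width: 0.0226
gripper_force: 69.3
```

>>> {"method": "send_rows", "body": {"commands": [[[0,0,0.004],0],[[0,0,0.007],0],[[0,0,0.01],0],[[0,0,0.013],0],[[0,0,0.015],0],[[0,0,0.015],0],[[0,0,0.015],0]]}}

```text
t: 10.75
tcp_pos: [0.5192, -0.2025, 0.2132]
orientation: [0.682, 0.731, 0.0, 0.0]
ft_force: [0.3, 0.0, -3.2]
grip_width: 0.0231
gripper_force: 69.3
```

>>> {"method": "send_rows", "body": {"commands": [[[0,0,0.005],0],[[0,0,0.01],0],[[0,0,0.015],0],[[0,0,0.02],0],[[0,0,0.025],0],[[0,0,0.025],0],[[0,0,0.025],0]]}}

```text
t: 11.62
tcp_pos: [0.5192, -0.2026, 0.1882]
orientation: [0.682, 0.731, 0.0, 0.0]
ft_force: [-0.1, 0.4, -3.3]
grip_width: 0.0226
gripper_force: 69.3
```

>>> {"method": "send_rows", "body": {"commands": [[[0,0.002,0],0],[[0,0.002,0],0],[[0,0.004,0],0],[[0,0.004,0],0],[[0,0.004,0],0]]}}

```text
t: 12.25
tcp_pos: [0.5231, -0.2022, 0.1881]
orientation: [0.682, 0.731, 0.0, -0.0]
ft_force: [0.4, 1.0, -2.8]
grip_width: 0.0232
gripper_force: 69.4
```

>>> {"method": "send_rows", "body": {"commands": [[[0,0.001,0],0],[[0,0.001,0],0],[[0,0.002,0],0],[[0,0.002,0],0],[[0,0.002,0],0]]}}

```text
t: 12.88
tcp_pos: [0.5241, -0.2022, 0.1878]
orientation: [0.682, 0.731, -0.001, -0.001]
ft_force: [-5.0, -0.1, -1.1]
grip_width: 0.0226
gripper_force: 69.7
```

>>> {"method": "send_rows", "body": {"commands": [[[0,-0.005,0],0],[[0,-0.008,0],0],[[0,-0.009,0],0],[[0,-0.01,0],0],[[0,-0.01,0],0]]}}

```text
t: 13.5
tcp_pos: [0.5159, -0.2027, 0.1884]
orientation: [0.682, 0.731, 0.001, 0.001]
ft_force: [1.8, 0.5, -4.0]
grip_width: 0.0229
gripper_force: 69.3
```

>>> {"method": "send_rows", "body": {"commands": [[[0,0.0048,0],0],[[0.002,0.0048,0],0],[[0.004,0.0048,0],0],[[0.005,0.0048,0],0],[[0.006,0.0048,0],0],[[0.006,0.0048,0],0]]}}

```text
t: 14.25
tcp_pos: [0.5193, -0.1975, 0.1881]
orientation: [0.682, 0.731, -0.0, 0.0]
ft_force: [0.2, -3.4, -4.6]
grip_width: 0.023
gripper_force: 69.3
```

>>> {"method": "send_rows", "body": {"commands": [[[-0.003,0,0],0],[[-0.005,0,0],0],[[-0.006,0,0],0],[[-0.007,0,0],0],[[-0.008,0,0],0],[[-0.008,0,0],0]]}}

```text
t: 15.0
tcp_pos: [0.52, -0.2045, 0.1881]
orientation: [0.682, 0.731, 0.0, -0.0]
ft_force: [-0.5, 0.4, -3.8]
grip_width: 0.0231
gripper_force: 69.4
```

>>> {"method": "send_rows", "body": {"commands": [[[0.0034,0,0],0],[[0.0034,0,0.003],0],[[0.0034,0,0.006],0],[[0.0034,0,0.008],0],[[0.0034,0,0.009],0],[[0.0034,0,0.01],0],[[0.0034,0,0.01],0]]}}

```text
t: 15.88
tcp_pos: [0.5198, -0.2011, 0.1781]
orientation: [0.682, 0.731, -0.0, -0.0]
ft_force: [0.2, 0.2, -3.4]
grip_width: 0.0226
gripper_force: 69.4
```

>>> {"method": "send_rows", "body": {"commands": [[[0,0,0.001],0],[[0,0,0.001],0],[[0,0,0.002],0],[[0,0,0.002],0],[[0,0,0.002],0]]}}

```text
t: 16.5
tcp_pos: [0.5198, -0.2013, 0.1761]
orientation: [0.682, 0.731, -0.0, 0.0]
ft_force: [-0.4, -1.3, -2.7]
grip_width: 0.0229
gripper_force: 69.4
```

>>> {"method": "send_rows", "body": {"commands": [[[0,0,0.001],0],[[0,0,0.001],0],[[0,0,0.002],0],[[0,0,0.002],0],[[0,0,0.003],0],[[0,0,0.003],0]]}}

```text
t: 17.25
tcp_pos: [0.5198, -0.2012, 0.173]
orientation: [0.682, 0.731, -0.0, 0.0]
ft_force: [-0.2, -1.3, -2.5]
grip_width: 0.0231
gripper_force: 69.4
```

>>> {"method": "send_rows", "body": {"commands": [[[0,0,0.001],0],[[0,0,0.001],0],[[0,0,0.002],0],[[0,0,0.002],0],[[0,0,0.003],0],[[0,0,0.003],0]]}}

```text
t: 18.0
tcp_pos: [0.5198, -0.2011, 0.17]
orientation: [0.682, 0.731, -0.0, 0.0]
ft_force: [0.3, -2.3, -3.1]
grip_width: 0.0227
gripper_force: 69.4
```

>>> {"method": "send_rows", "body": {"commands": [[[0,0,0.001],0],[[0,0,0.001],0],[[0,0,0.002],0],[[0,0,0.002],0],[[0,0,0.003],0],[[0,0,0.003],0]]}}

```text
t: 18.75
tcp_pos: [0.5202, -0.2013, 0.1684]
orientation: [0.682, 0.731, 0.0, 0.001]
ft_force: [-2.4, -1.3, 8.9]
grip_width: 0.0233
gripper_force: 71.0
```

Contact comes at TCP 0.1684, which matches the expected home height of 0.1686, so the key appears to be home without searching. I'll turn gently and watch the moment to confirm.

>>> {"method": "send_rows", "body": {"commands": [[[0,0,0],0.04],[[0,0,0],0.08],[[0,0,0],0.12],[[0,0,0],0.16],[[0,0,0],0.2],[[0,0,0],0.2],[[0,0,0],0.2]], "squeeze": 90}}

```text
t: 19.62
tcp_pos: [0.5201, -0.2014, 0.1684]
orientation: [0.752, 0.659, -0.0, 0.001]
ft_force: [-2.5, -1.6, 8.3]
grip_width: 0.0223
gripper_force: 89.3
```

```bash
python3 -c "
from h import *
goto(.52,-.2012,.168);print(arm.sense()['torque'])"
```

```text
shift [ 0.0002 -0.0002  0.0004] yaw now 82.52 tilt 0.08 turn None t 19.625 q7 -0.038 F [-2.5 -1.6  8.3]
[-0.55137889  0.95959422  0.03715806]
```

>>> {"method": "send_rows", "body": {"commands": [[[0,0,0],0.06],[[0,0,0],0.12],[[0,0,0],0.18],[[0,0,0],0.24],[[0,0,0],0.3],[[0,0,0],0.3]]}}

```text
t: 20.38
tcp_pos: [0.5201, -0.2014, 0.1684]
orientation: [0.842, 0.54, 0.0, 0.001]
ft_force: [-2.1, -1.9, 8.2]
grip_width: 0.0224
gripper_force: 89.3
```

```bash
python3 -c "
from h import *
goto(.52,-.2012,.168);print(arm.sense()['torque'])
im,d,p=grab('wrist','w5')
i2,_,_=grab('scene','s5')
a=np.hstack([cv2.resize(im,(400,300)),cv2.resize(i2[120:270,80:280],(400,300))])
cv2.imwrite('pics/c5.png',np.clip(a[:,:,::-1]*1.5,0,255).astype(np.uint8))
im,d,W=cloud('x','s5')
m=(d>0)&(np.hypot(W[0]-.52,W[1]+.2)<.048)&(W[2]>.18)&(W[2]<.245)
x=W[:,m]
for r in((0.02,.03),(.03,.046)):
  k=(np.hypot(x[0]-.52,x[1]+.2)>r[0])&(np.hypot(x[0]-.52,x[1]+.2)<r[1]);print(r,np.histogram(x[2,k],bins=np.arange(.18,.25,.004)))
"
```

```text
shift [ 0.0001 -0.0002  0.0004] yaw now 65.31 tilt 0.08 turn None t 20.375 q7 -0.316 F [-2.1 -1.9  8.2]
[-0.5129249   0.97390227  0.05612179]
(0.02, 0.03) (array([ 0,  0,  0,  0,  0,  0,  3, 14, 27, 33, 39, 41, 37, 14,  3,  2,  3]), array([0.18 , 0.184, 0.188, 0.192, 0.196, 0.2  , 0.204, 0.208, 0.212,
       0.216, 0.22 , 0.224, 0.228, 0.232, 0.236, 0.24 , 0.244, 0.248]))
(0.03, 0.046) (array([ 0,  0,  0,  0,  0,  0,  0,  1, 17, 28, 32, 55, 49,  0,  0,  0,  0]), array([0.18 , 0.184, 0.188, 0.192, 0.196, 0.2  , 0.204, 0.208, 0.212,
       0.216, 0.22 , 0.224, 0.228, 0.232, 0.236, 0.24 , 0.244, 0.248]))
```

View pics/c5.png

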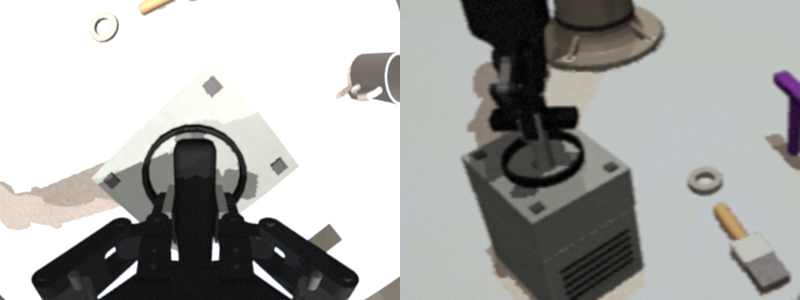

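The views show the bar low over the collar with the fingers gripping it at wrist (195,160). I'll compare the bar top with the deck in the same camera.

```bash
python3 -c "
from h import *
im,d,W=cloud('x','s5')
r=np.hypot(W[0]-.52,W[1]+.2)
m=(d>0)&(r<.1)&(abs(W[2]-.16)<.008);print('deck',np.median(W[2,m]),m.sum())
m=(d>0)&(r<.047)&(W[2]>.18)&(r>.028)&(W[2]<.24);print('bar',np.percentile(W[2,m],[2,50,80,90,95,99]),m.sum())
im,d,W=cloud('x','scene0')
r=np.hypot(W[0]-.588,W[1]-.177)
m=(d>0)&(r<.047)&(W[2]>.1)&(r>.028);print('bar in stand',np.percentile(W[2,m],[2,50,80,90,95,99]),m.sum())
m=(d>0)&(abs(W[0]-.59)<.03)&(abs(W[1]-.22)<.08)&(abs(W[2]-.06)<.006);print('stand',np.median(W[2,m]))
"
```

```text
deck 0.16097662273645202 2095
bar [0.21273836 0.22547334 0.22839848 0.22895724 0.22929545 0.22971545] 208
bar in stand [0.11344712 0.12730613 0.12872951 0.12946188 0.129836   0.13039198] 122
stand 0.060848515224870114
```

The key is home: bar top to deck is 68.1 mm, against 68 nominal. I'll finish tightening to about 65° of hand turn.

>>> {"method": "send_rows", "body": {"commands": [[[0,0,0],0.08],[[0,0,0],0.16],[[0,0,0],0.24],[[0,0,0],0.32],[[0,0,0],0.4],[[0,0,0],0.48],[[0,0,0],0.56],[[0,0,0],0.63],[[0,0,0],0.63],[[0,0,0],0.63]]}}

```text
t: 21.72
tcp_pos: [0.52, -0.2013, 0.1685]
orientation: [0.968, 0.252, 0.0, 0.001]
ft_force: [-3.2, -1.5, 9.2]
grip_width: 0.0224
gripper_force: 89.3
```

```bash
python3 -c "
from h import *
goto(.52,-.2012,.168);print(arm.sense()['torque'])
grab('scene','s6');im,d,W=cloud('x','s6')
r=np.hypot(W[0]-.52,W[1]+.2)
m=(d>0)&(r<.047)&(W[2]>.195)&(W[2]<.24)&(r>.028);print('bar',np.percentile(W[2,m],[2,50,95]),m.sum())
x=W[:2,m];x=x[:,(W[2,m]<.232)];u=np.linalg.svd((x.T-[.52,-.2012]),full_matrices=False)[2][0];print('bar yaw',np.degrees(np.arctan2(u[1],u[0])))
"
```

```text
shift [ 0.0001 -0.0001  0.0005] yaw now 29.24 tilt 0.06 turn None t 21.725 q7 -0.901 F [-3.2 -1.5  9.2]
[-0.46182108  1.15867211  0.03296222]
bar [0.21234264 0.22493102 0.2289857 ] 144
bar yaw -154.34247320459363
```

>>> {"method": "send_rows", "body": {"commands": [[[0,0,0],-0.04],[[0,0,0],-0.04],[[0,0,-0.01],-0.04],[[0,0,-0.02],-0.04],[[0,0,-0.03],-0.04],[[0,0,-0.05],-0.04],[[0,0,-0.07],-0.04],[[0,0,-0.09],-0.04],[[0,0,-0.1],-0.04],[[0,0,-0.1],-0.04]]}}

```text
t: 23.02
tcp_pos: [0.5202, -0.2009, 0.2677]
orientation: [0.962, 0.272, 0.001, 0.0]
ft_force: [-0.3, 0.5, -3.3]
grip_width: 0.0224
gripper_force: 89.0
```

```bash
python3 -c "
from h import *
goto(.589,.1775,.268,4.2)
grab('scene','s7');shank('s7',.208)
"
```

```text
shift [ 0.2566 -0.2865 -0.0003] yaw now 31.55 tilt 0.07 turn 0.4773 t 23.025 q7 -0.831 F [-0.3  0.5 -3.3]
0.208 20 [-0.3  2.4] 0.2112
0.218 40 [-0.2  1.6] 0.2182
0.228 42 [-0.8  1.5] 0.2282
0.238 40 [-0.3  2. ] 0.2384
0.248 42 [-0.3  1.5] 0.2481
0.258 43 [-0.3  1.8] 0.2581
0.268 43 [-0.4  1.5] 0.268
0.278 44 [-0.1  2. ] 0.2781
0.288 46 [0.3 1.8] 0.288
0.298 16 [ 1.8 -0.5] 0.2983
```

The key is out and upright. I'll carry it back above the hole.

>>> {"method": "send_rows", "body": {"commands": [[[0.025,-0.028,0],0.05],[[0.055,-0.061,0],0.1],[[0.085,-0.095,0],0.16],[[0.115,-0.128,0],0.22],[[0.145,-0.162,0],0.28],[[0.175,-0.195,0],0.34],[[0.205,-0.229,0],0.4],[[0.235,-0.262,0],0.45],[[0.25,-0.279,0],0.477],[[0.2566,-0.2865,0],0.477],[[0.2566,-0.2865,0.02],0.477],[[0.2566,-0.2865,0.05],0.477],[[0.2566,-0.2865,0.08],0.477],[[0.2566,-0.2865,0.11],0.477],[[0.2566,-0.2865,0.13],0.477],[[0.2566,-0.2865,0.135],0.477],[[0.2566,-0.2865,0.135],0.477],[[0.2566,-0.2865,0.135],0.477]]}}

```text
t: 25.32
tcp_pos: [0.5896, 0.1776, 0.1334]
orientation: [0.999, 0.037, 0.001, -0.0]
ft_force: [0.3, -0.1, -3.4]
grip_width: 0.0227
gripper_force: 89.0
```

```bash
python3 -c "
from h import *
goto(.589,.1775,.1186,4.2)
grab('scene','s8');shank('s8',.074)
im,d,W=cloud('x','scene0')
i2,_,_=grab('wrist','w8');s=np.load('pics/s8.npz')['im']
a=np.hstack([cv2.resize(i2[100:280,130:370],(400,300)),cv2.resize(s[130:240,270:417],(400,300),interpolation=cv2.INTER_CUBIC)])
cv2.imwrite('pics/c8.png',np.clip(a[:,:,::-1]*1.5,0,255).astype(np.uint8))
"
```

```text
shift [-0.0006  0.0001  0.0148] yaw now 4.2 tilt 0.13 turn -0.0 t 25.325 q7 -2.07 F [ 0.3 -0.1 -3.4]
0.074 13 [-1.1  1.9] 0.0762
0.084 20 [0.7 2. ] 0.085
0.094 24 [0.5 3.1] 0.0943
0.104 28 [-0.5  1.5] 0.1044
0.114 23 [0.3 2.2] 0.114
0.124 25 [0.1 2.3] 0.1241
0.134 25 [-0.1  1.5] 0.1346
0.144 31 [0.1 3. ] 0.144
0.154 23 [1.  2.1] 0.1541
0.164 8 [ 0.7 -0.9] 0.1643
```

View pics/c8.png

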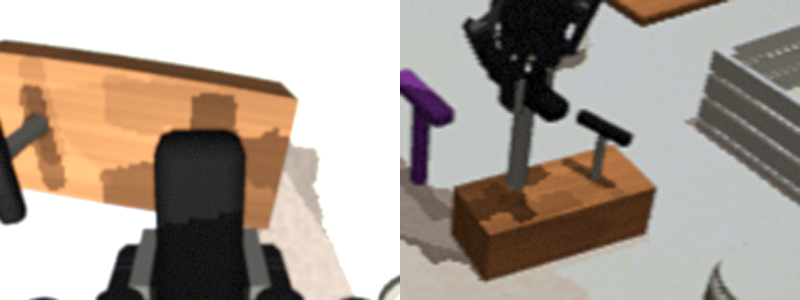

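The key is upright over the hole region at right crop (515,188). I'll lower it gently with force checks.

>>> {"method": "send_rows", "body": {"commands": [[[0,0,0.006],0],[[0,0,0.012],0],[[0,0,0.015],0],[[0,0,0.018],0],[[0,0,0.02],0],[[0,0,0.02],0]]}}

```text
t: 26.18
tcp_pos: [0.5887, 0.1773, 0.112]
orientation: [0.999, 0.037, -0.0, 0.0]
ft_force: [-0.2, -0.2, -3.8]
grip_width: 0.0221
gripper_force: 89.0
```

>>> {"method": "send_rows", "body": {"commands": [[[0,0,0.005],0],[[0,0,0.01],0],[[0,0,0.015],0],[[0,0,0.02],0],[[0,0,0.025],0],[[0,0,0.03],0],[[0,0,0.035],0],[[0,0,0.039],0],[[0,0,0.041],0],[[0,0,0.041],0]]}}

```text
t: 27.42
tcp_pos: [0.5886, 0.1773, 0.071]
orientation: [0.999, 0.037, -0.0, 0.0]
ft_force: [-0.5, -0.9, -2.6]
grip_width: 0.0225
gripper_force: 89.0
```

>>> {"method": "send_rows", "body": {"commands": [[[0,0,0.001],0],[[0,0,0.002],0],[[0,0,0.003],0],[[0,0,0.003],0]]}}

```text
t: 27.92
tcp_pos: [0.589, 0.1774, 0.0687]
orientation: [0.999, 0.037, 0.0, -0.0]
ft_force: [-0.6, -0.1, 2.4]
grip_width: 0.0226
gripper_force: 89.8
```

The key is on the floor of the hole (contact at 0.0687, as at the start). I'll release it and retreat straight up.

>>> {"method": "send_rows", "body": {"commands": [[[0,0,0],0],[[0,0,0],0],[[0,0,0],0],[[0,0,0],0],[[0,0,0],0],[[0,0,0],0],[[0,0,0],0],[[0,0,0],0]], "claw": 1}}

```text
t: 28.92
tcp_pos: [0.5887, 0.1773, 0.0681]
orientation: [0.999, 0.037, 0.0, -0.0]
ft_force: [-0.3, -0.9, -1.1]
grip_width: 0.0855
gripper_force: 0.0
```

>>> {"method": "send_rows", "body": {"commands": [[[0,0,-0.03],0],[[0,0,-0.08],0],[[0,0,-0.14],0],[[0,0,-0.19],0],[[0,0,-0.2],0],[[0,0,-0.2],0],[[0,0,-0.2],0]]}}

```text
t: 29.8
tcp_pos: [0.5877, 0.1768, 0.266]
orientation: [0.999, 0.037, -0.002, 0.001]
ft_force: [-0.0, -0.2, 0.4]
grip_width: 0.0857
gripper_force: 0.0
```

Run:
```python
from h import *
for f in('scene0','s9'):
    if f=='s9': im,_,_=grab('scene','s9');cv2.imwrite('pics/c9.png',np.clip(cv2.resize(im[110:270,200:400],(800,600))[:,:,::-1]*1.4,0,255).astype(np.uint8))
    im,d,W=cloud('x',f)
    r=np.hypot(W[0]-.588,W[1]-.177)
    m=(d>0)&(r<.047)&(W[2]>.1)&(W[2]<.16)&(r>.02);print(f,np.percentile(W[2,m],[2,50,80,95]),W[:2,m].mean(1),m.sum())
```

```text
scene0 [0.11348396 0.12741413 0.12897275 0.1298385 ] [0.59925132 0.17356711] 177
s9 [0.11307603 0.12717443 0.12890874 0.12963323] [0.59889292 0.1747204 ] 185
```

View pics/c9.png

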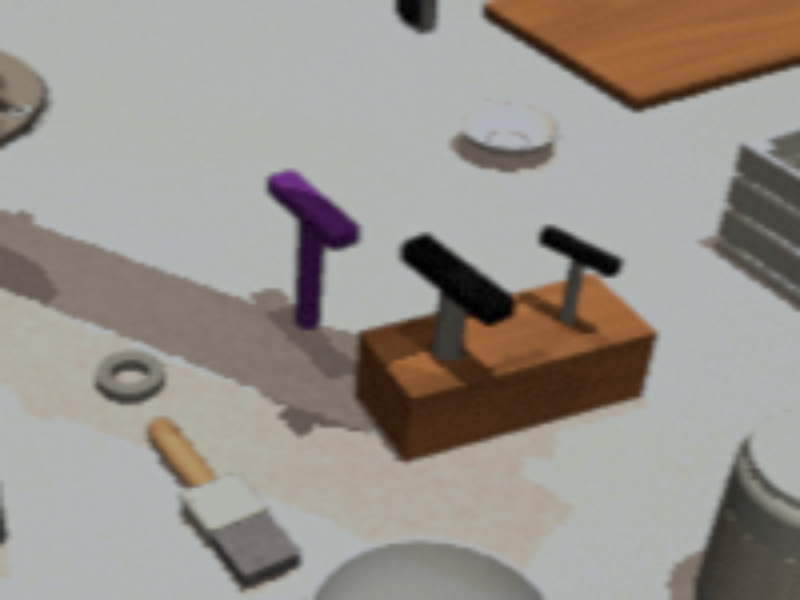

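The big key stands upright and fully down, with its bar at crop (457,278) and bar height equal to the start. Ring, brush and small key are untouched, and the gripper is clear, so I'll hand in.

```bash
python3 -c "
from rig import order
print(order.sign_off())"
```

```text
the job is handed in; nothing more can be done
None
```

The job is handed in: the key dropped home in the socket without a search, was turned 65° clockwise by hand (I estimate 55–65° at the screw, allowing for play; not measured directly), and is back in its own hole, fully down and released; the hand-in returned no verdict.

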